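# Shut and latch the dust drawer of a separator box

### The arm

A 7-joint arm with a two-finger parallel gripper is mounted at the origin on a cart in front of the work surface, level with it; the furniture and walls round the work are solid. World frame = base frame: x ahead of the robot, y to its left, z up, the work surface at z = 0. Lengths are in m, angles in rad, forces in N, time in s.
With the tool pointing down it reaches from about 0.4 to 0.85 m from the base axis. Payload 4.5 kg.
Tool frame: the origin (TCP) lies on the mounting face of the last link; the fingertips stand 166 mm ahead of it and the grasp point (between the pads) lies 147 mm ahead of it; z points along the fingers, y is the line along which they close (so a half turn about z gives the same grasp; the last joint's range is limited). The gripper opens to 88 mm and grips with 3 to 60 N. Pads are 18 mm wide; open, the fingers measure 123 mm over their backs; the gripper's body (75 mm by 187 mm) begins 45 mm behind the grasp point.
Start: joints at [-1.229, 0.689, -0.195, 1.565, 0.157, 0.902, -0.215], TCP at [0.189, 0.596, 0.405] pointing down, gripper open.
Joint ranges: [-3.01, 3.01], [-0.46, 2.08], [-1.47, 1.51], [0.13, 2.56], [-1, 4.14], [0.04, 2.09], [-2.66, 2.66]. Speed limits (rad/s): [2.57, 2.57, 3.14, 3.14, 3.14, 3.14, 3.14].

### API

Orientations are given as a 3x3 rotation matrix whose columns are the frame's x, y, z axes.
In Python, from station import arm gives the robot as it stands.
- The arm moves only by the shell command python3 -m inch 'ROWS' [OPENING] [FORCE]. ROWS is JSON, one flat list of numbers, 4 for each row, row after row: the shift along the tool's x, y, z in m, then the turn about the tool's z in rad. In form: [x, y, z, turn, x, y, z, turn, ...]. A call has 1 to 5 rows; each row shifts and turns the commanded pose from where the row before left it, along the tool's axes as they then stand; what a row does not reach is not made up. A row lasts 1/8 s, in which the tool goes at most 62.5 mm and 10.7 degrees, less where a joint would pass 70% of its speed; a pose out of reach is approached as far as the arm can. A call is refused whole if a number of a shift passes 0.0625 or a number of a turn 0.188, either way. A call with a gripper value outside its range is refused whole. OPENING is the opening, from 0 (shut) to 1 (fully open), set as the call begins (- or left out, the last holds). The fingers move at their own pace and stop on an object; FORCE is the grip in N (left out, the last holds). Time passes only in rows, so rows that do not move let the fingers close. It gives the time, the measured TCP pose, the force, the opening and the grip force at its end, in the units of the state.
- arm.state(): the state, without advancing time (a new reading comes with each control period).
- arm.capture(name): name is "side" or "top"; returns a dict with "color" (400x640x3 uint8, blue, green, red), "intrinsics" (3x3 intrinsics, pixels), "pose" (4x4, takes a point from camera to world coordinates). Camera axes: x right, y down, z forward; pixel columns grow to the right and rows downward; lengths in m; the calibration is good to about 2 mm. A picture is of the moment at which its call begins. There is no depth.
- arm.finish_job(): hands the job in; it is judged then, once.
Trained networks look in the newest picture that a camera, given by its name, has taken for a name from the list of things; names that differ only in an ending like _2 or _b are one class to them, and where a whole thing is asked for, a point or a joint stands for the part that bears it (a point fixed in the world has none). Each returns a list of dicts, best first, with "p" (0 to 1); they miss things now and then, are a little off and sometimes report something else, mostly with a low value. They report only what shows in the picture. A call takes as long as a camera call.
- arm.find_in(camera, query): "bbox" ([centre column, centre row, width, height] in pixels, round what is visible of it).
- arm.pinpoint(camera, query): "at" ([column, row] in pixels: a listed point, or the origin of a listed thing).
The state is a dict: "clock": time; "joint_pos": joint angles; "joint_vel": joint speeds; "effort": joint torques, N m; "tcp_pos": TCP position; "tool_rot": TCP orientation; "contact_force": force on the tool from outside, world axes, zero at the start; "moment": the same for the moment, N m; "opening": opening from 0.0 (shut) to 1.0 (fully open); "finger_force": force on a finger pad.
Only numpy, scipy, OpenCV 4.12 (cv2) and the standard library are available. Lean on these libraries where they do the work, as an engineer would, in place of code of your own. Each camera call takes 0.05 s, during which the arm holds its last target. There are 200 camera calls.

### The job

The dust drawer of the grey separator box has just been emptied. Push the drawer home until its front meets the foam seal, hook the wire loop of the draw latch over the lip of the keeper on the drawer front and let go of it so that it stays caught, then press the latch lever flat over centre so that the drawer stays clamped. Work gently and by feel: do not strain the loop against the keeper, ram the drawer or mash the lever down, and leave the things round the box alone.

Things in the scene. Friction and masses are not known exactly. Their poses are not given: they have to be found in the camera images.
- separator: Grey sheet-steel dust separator box, fixed to the bench: 190 mm deep, 210 wide, its flat deck 120 mm above the bench, drawer at the front; two black hose spigots (58 mm wide, 47 tall) on the rear of the deck. Origin: centre of its underside. Axes: x to the rear (away from the drawer), y left, z up; it may stand turned by up to 0.3 rad. All 'in front of' and 'behind' below are along this x.
- latch_pivot (a point): Pivot pin of the steel draw latch on the deck, 138 mm above the bench, on the box's middle line, 31 mm behind the box's front edge; axes as the box. Latched, the lever lies flat behind it (+x) and the loop reaches forward from it to the keeper on the drawer front.
- lever_tip (a point): Point on the lever 47 mm from the pivot. The lever is a 24 mm wide steel channel; its 3 mm top plate is the side that faces up when flat, and its pressed face lies 5.5 mm off the radial line through the pivot; an upturned lip ends 60 mm from the pivot.
- lever (a joint): Angle of the lever, rad: 0 flat on its rubber rest (latched), growing as it is raised and swung over towards the drawer; 1.57 upright, 2.8 the stop. It stays where it is left. With the loop caught it resists with up to about 14 N at its end; below about 0.13 rad it is over centre and pulls itself flat, its pressed face then 5.5 mm above pivot height.
- loop: The wire loop: 4 mm steel wire, two arms 34 mm wide outside (26 inside) and 62 mm long, joined by a straight end bar whose flat-ended round knobs (8 mm) stick out on both sides, 45 mm over all. Origin: its pin in the lever, 12 mm from the pivot (0.28 rad below the lever's line). It turns on this pin; a weak spring lifts it when it is not caught, by some 8 mm or more at its bar.
- loop_bar (a point): Middle of the straight end bar of the loop, parallel to the box's y. It can be pinched across its two end knobs, about which the loop then swivels. Moving the bar takes the lever along, with some 3 N; with the lever at its stop the bar reaches about 70 mm in front of the pivot at latching height.
- drawer (a joint): Travel of the drawer, m: 0 when its front just meets the black foam seal, positive pulled out (up to 0.07), negative as the seal is squeezed. It slides with about 2 N and stays where it is left; the seal starts to give at about 4 N and hardens by 8.5 N per mm.
- drawer_face (a point): Centre of the drawer's flat front face, which is 204 mm wide, 14 to 114 mm above the bench; axes as the box. A black bow handle across its middle, 56 mm above the bench, stands 30 mm out. With the drawer at 0 the face is 49 mm in front of the latch pivot.
- keeper_mount (a point): Top middle of the drawer front (on its face, 114 mm above the bench). The keeper, a 20 mm wide steel hook, is screwed on here through long upright slots. Its wall is 4.5 mm in front of the face. From the wall a 4.5 mm thick lip reaches 5.5 mm forward, and below it a ledge 17 mm; the gap between is 5.6 mm, its middle 136.7 mm above the bench give or take 7 mm: the setting is not measured and must be felt.
- tin: Small round tin, 58 mm across, 72 mm tall, upright on the bench left of the box; origin at its underside.
- tape: Roll of masking tape, 100 mm across, 25 mm tall, flat on the bench left of the box; origin at its underside.
- pliers: Red-handled pliers, 185 mm long, 19 mm thick, lying on the bench left of the drawer; origin at the underside of their middle.
- rest: Black rubber rest under the lever on the deck, 12 by 16 mm, 20 mm tall, 32 mm behind the pivot: the flat lever lies on it. Origin at its underside.

How it is judged:
On the way, in this order (a step that is already met when the one before it is completed fails the run):
1. the drawer is home: its front is within 3 mm of the seal (value of joint drawer below 0.003 m), for 0.1 s.
2. the loop is caught under the keeper's lip and let go (z of loop_bar in the frame of latch_pivot below 0.009 m and x of loop_bar in the frame of drawer_face between -0.0135 and -0.002 m and contact force between the fingers and loop below 0.2 N), for 0.3 s.
At the end, for the whole second after the job is handed in: The lever lies flat (under 0.05 rad), the loop is caught under the keeper's lip and holds the drawer drawn at least 2 mm into its seal, and the latch is at rest (value of joint lever below 0.05 rad and value of joint drawer below -0.002 m and z of loop_bar in the frame of latch_pivot below 0.009 m and velocity of joint lever between -0.1 and 0.1 rad/s); the robot touches nothing.
It fails at once if the loop is pressed or pulled against the keeper with more than 16 N while it is being handled (contact force between loop and drawer above 16 N and contact force between the fingers and loop above 0.5 N).
It fails at once if the lever is mashed onto its rest with more than 40 N (contact force between lever and rest above 40 N).
It fails at once if the drawer is rammed with more than 45 N (contact force between the fingers and drawer above 45 N).
It fails at once if the tin, the tape or the pliers are moved by more than 30 mm (distance of any of tin, tape, pliers from where it was at the start of the episode above 0.03 m).
It also fails if it takes over 70 s, if anything falls off the work surface, if the arm or the gripper's body presses on something with over 40 N, if the wrist force passes 120 N, or if a joint passes its speed limit or range.

## Working session

There is one attempt and no reset: what is moved stays moved. The work goes in short steps, Python scripts to look and compute and a shell command to move; the robot and the scene stay as the last step left them, time stands still between calls to the robot, and variables do not carry over. Pictures are saved under pics/ and viewed, at most 10 in all, crops included, and the job is handed in when it is done.

```bash
ls; mkdir -p pics
cat > h.py <<'E'
import numpy as np, cv2, json
from station import arm
def look(cam, qs=(), save=None):
    c=arm.capture(cam); 
    if save: cv2.imwrite('pics/'+save,c["color"])
    out={}
    for q in qs:
        r=arm.pinpoint(cam,q)
        out[q]=[(np.round(d["at"],1).tolist(),round(d["p"],2)) for d in r[:2]]
    return c,out
def ray(c,px):
    K=np.array(c["intrinsics"]);P=np.array(c["pose"])
    d=P[:3,:3]@np.linalg.inv(K)@np.array([px[0],px[1],1.]);return P[:3,3],d/np.linalg.norm(d)
def onz(c,px,z):
    o,d=ray(c,px);return o+d*(z-o[2])/d[2]
def tri(rs):
    A=np.zeros((3,3));b=np.zeros(3)
    for o,d in rs:
        M=np.eye(3)-np.outer(d,d);A+=M;b+=M@o
    return np.linalg.solve(A,b)
E
python3 - <<'E'
from h import *
qs=["separator","latch_pivot","lever_tip","loop","loop_bar","drawer_face","keeper_mount","tin","tape","pliers","rest"]
a,ra=look("side",qs,"side0.png"); b,rb=look("top",qs,"top0.png")
print(np.round(a["pose"],3),np.round(b["pose"],3))
for q in qs:
    print(q,ra[q],rb[q])
    if ra[q] and rb[q]: print('   ',np.round(tri([ray(a,ra[q][0][0]),ray(b,rb[q][0][0])]),4))
s=arm.state();print(s["tcp_pos"],s["tool_rot"],s["opening"],s["clock"])
E
```

```text
pics
[[-0.975 -0.121  0.185  0.362]
 [-0.221  0.467 -0.856  0.973]
 [ 0.017 -0.876 -0.482  0.514]
 [ 0.     0.     0.     1.   ]] [[-0.007 -0.999  0.044  0.5  ]
 [-1.     0.007  0.002  0.233]
 [-0.003 -0.044 -0.999  0.986]
 [ 0.     0.     0.     1.   ]]
separator [([301.0, 188.6], 0.85)] [([414.2, 156.0], 0.75), ([430.8, 178.1], 0.15)]
    [0.6351 0.0242 0.0056]
latch_pivot [([319.2, 147.9], 0.57)] [([429.1, 176.6], 0.96)]
    [0.5797 0.0236 0.1347]
lever_tip [([330.7, 133.3], 0.51)] [([429.7, 189.1], 0.55), ([428.1, 178.9], 0.3)]
    [0.5498 0.0341 0.1819]
loop [([321.0, 143.6], 0.39), ([350.2, 177.5], 0.37)] [([429.7, 177.7], 0.67)]
    [0.5754 0.0256 0.1481]
loop_bar [([343.1, 139.3], 0.57)] [([428.2, 209.6], 0.48)]
    [0.5142 0.035  0.1694]
drawer_face [([351.4, 174.5], 0.7)] [([419.4, 217.6], 0.66)]
    [0.4936 0.0287 0.0691]
keeper_mount [([356.4, 156.7], 0.74)] [([425.1, 217.7], 0.94)]
    [0.4884 0.0282 0.1214]
tin [([299.2, 264.8], 0.73)] [([270.1, 194.4], 0.86), ([227.3, 210.4], 0.35)]
    [0.5487 0.3525 0.0009]
tape [([305.6, 295.3], 0.7)] [([227.4, 213.2], 0.59)]
    [0.5077 0.4479 0.0109]
pliers [([360.7, 274.5], 0.88)] [([270.5, 254.2], 0.83)]
    [0.4159 0.3525 0.0014]
rest [([308.4, 151.8], 0.53)] [([423.5, 160.7], 0.4)]
    [0.6102 0.0309 0.1233]
[0.18931492 0.59565375 0.40474215] [[-9.53030591e-01  3.02874053e-01  6.47860241e-06]
 [ 3.02874051e-01  9.53030583e-01  1.32023167e-04]
 [ 3.38120853e-05  1.27784317e-04 -9.99999991e-01]] 0.9988571489186701 1.2
```

Run:
```python
import cv2,numpy as np
a=cv2.imread('pics/side0.png')[90:240,220:420];b=cv2.imread('pics/top0.png')[100:260,340:500]
a=cv2.resize(a,None,fx=3,fy=3,interpolation=2);b=cv2.resize(b,None,fx=1,fy=1)
b=cv2.resize(cv2.imread('pics/top0.png')[100:260,340:500],None,fx=450/160,fy=450/160,interpolation=2)
c=np.hstack([a[:, :350] if 0 else cv2.resize(a,(430,322)),cv2.resize(b,(322,322))])
cv2.imwrite('pics/v0.png',c);print(c.shape)
```

```text
(322, 752, 3)
```

View pics/v0.png

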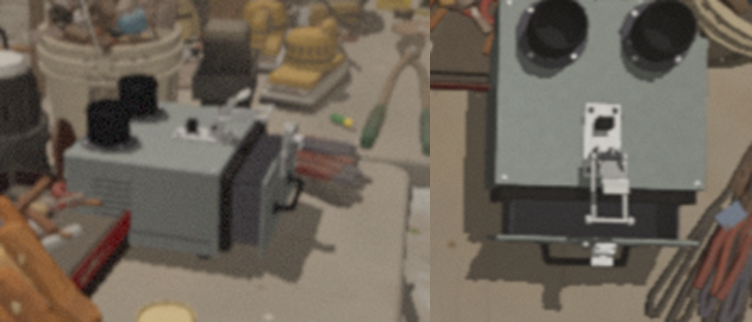

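View pics/side0.png

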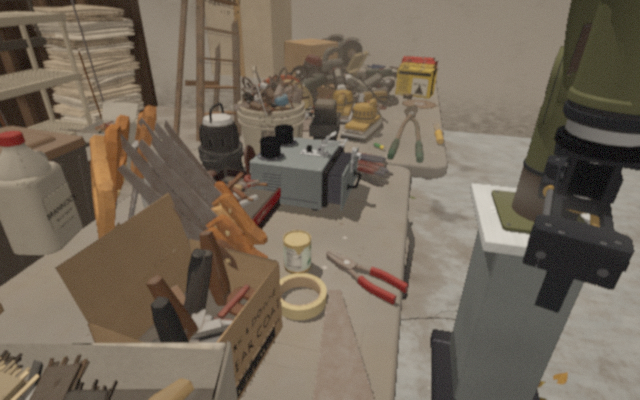

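The box stands nearly square to the robot. The drawer is out about 40 mm, the lever leans forward, and the loop is raised over the gap (top image pivot about (429,177), bar about (428,209), face edge row about 219). Next I'll fix the pose and check the tin, tape and pliers, which are well to the left.

```bash
cat >> h.py <<'E'
def toolshift(d):
    return np.array(arm.state()["tool_rot"]).T@np.array(d)
E
python3 - <<'E'
from h import *
b=arm.capture("top"); 
im=cv2.cvtColor(b["color"],cv2.COLOR_BGR2GRAY)
for n,px,z in [("faceL",(369.8,217.8),.114),("faceR",(472.7,220.7),.114),("deckFL",(371,193.5),.12),("deckFR",(475,193),.12),("deckL2",(373,105),.12),("pivot",(429.1,176.6),.138),("keeper",(425.1,217.7),.114),("bar",(428.2,209.6),.169),("knobL",(340+(588-430)/2.0125,100+219/2.0125),.169),("knobR",(340+(632-430)/2.0125,100+221/2.0125),.169),("sep",(414.2,156),0),("rest",(423.5,160.7),.12),("facec",(419.4,217.6),.064)]:
    print(n,np.round(onz(b,px,z),4))
v=cv2.resize(b["color"][85:235,355:495],None,fx=4,fy=4,interpolation=cv2.INTER_CUBIC);cv2.imwrite('pics/v1.png',v)
E
```

```text
faceL [0.4972 0.1389 0.114 ]
faceR [ 0.4899 -0.0678  0.114 ]
deckFL [0.5459 0.1365 0.12  ]
deckFR [ 0.5453 -0.0716  0.12  ]
deckL2 [0.7249 0.1303 0.12  ]
pivot [0.5773 0.024  0.138 ]
keeper [0.4966 0.0277 0.114 ]
bar [0.5121 0.0345 0.169 ]
knobL [0.5137 0.0527 0.169 ]
knobR [0.5115 0.0115 0.169 ]
sep [0.6373 0.0233 0.    ]
rest [0.611  0.0303 0.12  ]
facec [0.4967 0.028  0.064 ]
```

View pics/v1.png

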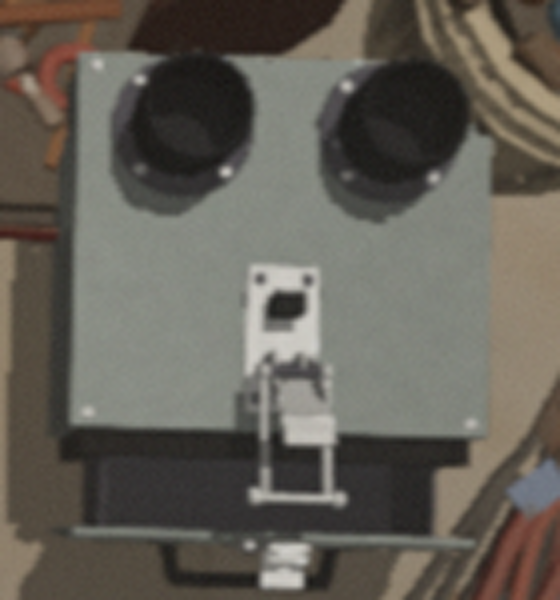

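```bash
python3 -m inch '[0,0,0,-0.139, 0,0,0,-0.139, -0.03,-0.052,0,0, -0.03,-0.052,0,0, -0.03,-0.052,0,0]' 1; python3 -m inch '[-0.03,-0.052,0,0, -0.03,-0.052,0,0, -0.03,-0.052,0,0, -0.03,-0.052,0,0, 0,0,0,0]'
```

```text
clock: 1.88
tcp_pos: [0.2755, 0.4354, 0.4048]
tool_rot: [[-1.0, 0.03, 0.001], [0.03, 1.0, 0.0], [-0.001, 0.0, -1.0]]
contact_force: [0.8, 0.3, -0.4]
opening: 1.0
finger_force: 0.0
clock: 2.5
tcp_pos: [0.3907, 0.2207, 0.4046]
tool_rot: [[-0.999, 0.041, 0.001], [0.041, 0.999, -0.003], [-0.001, -0.003, -1.0]]
contact_force: [-0.5, 1.1, -0.2]
opening: 0.997
finger_force: 0.0
```

```bash
python3 -m inch '[-0.03,-0.038,0,0.011, -0.03,-0.037,0,0, 0,0,0.05,0, 0,0,0.055,0, 0,0,0.05,0]'; python3 -m inch '[0,0,0,0, -0.012,0,0,0,  -0.012,0,0,0]'
python3 - <<'E'
from h import *
b,r=look("top",["keeper_mount","latch_pivot"],"t2.png");a,_=look("side",[],"s2.png")
print(r)
v=np.hstack([cv2.resize(a["color"][90:270,240:440],(400,360)),cv2.resize(b["color"][85:265,315:515],(400,360))]);cv2.imwrite('pics/v2.png',v)
E
```

```text
clock: 3.12
tcp_pos: [0.4458, 0.1498, 0.2484]
tool_rot: [[-0.999, 0.04, 0.001], [0.04, 0.999, 0.002], [-0.001, 0.002, -1.0]]
contact_force: [1.0, 0.7, 0.0]
opening: 1.002
finger_force: 0.0
clock: 3.5
tcp_pos: [0.4715, 0.148, 0.252]
tool_rot: [[-0.999, 0.041, 0.004], [0.041, 0.999, 0.002], [-0.004, 0.002, -1.0]]
contact_force: [0.7, -0.5, 0.1]
opening: 0.999
finger_force: 0.0
{'keeper_mount': [([422.7, 221.3], 0.86)], 'latch_pivot': [([427.9, 177.8], 0.76)]}
```

View pics/v2.png

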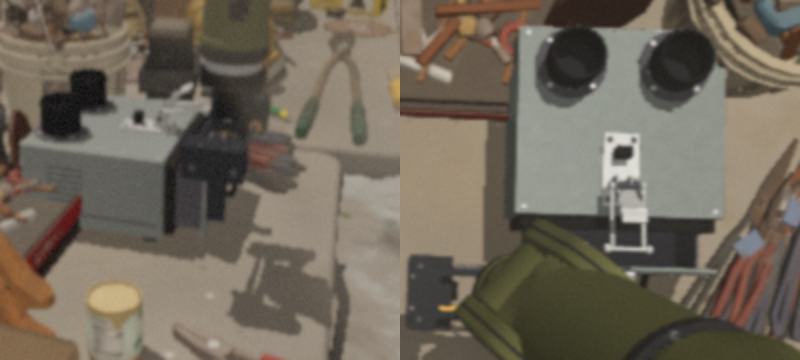

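The gripper is down in front of the left half of the face, clear of the latch. I'll push gently now.

```bash
python3 -m inch '[-0.008,0,0,-0.011,-0.006,0,0,0, -0.006,0,0,0]';python3 -m inch '[-0.006,0,0,0,-0.006,0,0,0,-0.005,0,0,0]';python3 -m inch '[-0.003,0,0,0,-0.003,0,0,0]'
```

```text
clock: 4.08
tcp_pos: [0.4896, 0.1468, 0.2496]
tool_rot: [[-1.0, 0.03, -0.001], [0.03, 1.0, -0.0], [0.001, -0.0, -1.0]]
contact_force: [-2.1, 0.1, 2.1]
opening: 1.0
finger_force: 1.2
clock: 4.45
tcp_pos: [0.5069, 0.1461, 0.2496]
tool_rot: [[-1.0, 0.03, -0.001], [0.03, 1.0, -0.0], [0.001, -0.0, -1.0]]
contact_force: [-2.5, 0.5, 1.9]
opening: 0.999
finger_force: 1.2
clock: 4.7
tcp_pos: [0.5127, 0.1459, 0.2496]
tool_rot: [[-1.0, 0.03, -0.001], [0.03, 1.0, -0.0], [0.001, -0.0, -1.0]]
contact_force: [-1.0, -0.5, -0.5]
opening: 1.001
finger_force: 1.1
```

```bash
python3 -m inch '[-0.003,0,0,0,0,0,0,0]';python3 -m inch '[-0.002,0,0,0,0,0,0,0]';python3 -m inch '[-0.001,0,0,0,0,0,0,0]';python3 -m inch '[-0.001,0,0,0,0,0,0,0]'
```

```text
clock: 4.95
tcp_pos: [0.5161, 0.1459, 0.2497]
tool_rot: [[-1.0, 0.03, 0.001], [0.03, 1.0, 0.0], [-0.001, 0.0, -1.0]]
contact_force: [-1.1, -1.0, -0.6]
opening: 1.0
finger_force: 0.5
clock: 5.2
tcp_pos: [0.5178, 0.146, 0.2497]
tool_rot: [[-1.0, 0.03, 0.0], [0.03, 1.0, 0.0], [-0.0, 0.0, -1.0]]
contact_force: [-1.2, -0.7, -0.6]
opening: 1.001
finger_force: 0.7
clock: 5.45
tcp_pos: [0.5187, 0.1459, 0.2497]
tool_rot: [[-1.0, 0.03, -0.0], [0.03, 1.0, 0.0], [0.0, 0.0, -1.0]]
contact_force: [-1.3, -0.6, -0.2]
opening: 0.999
finger_force: 0.9
clock: 5.7
tcp_pos: [0.5198, 0.1459, 0.2497]
tool_rot: [[-1.0, 0.03, 0.0], [0.03, 1.0, 0.0], [-0.0, 0.0, -1.0]]
contact_force: [-1.5, -1.2, 0.1]
opening: 1.004
finger_force: 0.9
```

```bash
python3 -m inch '[-0.002,0,0,0,0,0,0,0]'|grep -E 'tcp|contact';python3 -m inch '[-0.0015,0,0,0,0,0,0,0]'|grep -E 'tcp|contact';python3 -m inch '[-0.0015,0,0,0,0,0,0,0]'|grep -E 'tcp|contact'
```

```text
tcp_pos: [0.522, 0.1458, 0.2497]
contact_force: [-1.0, -0.9, 0.1]
tcp_pos: [0.5228, 0.1458, 0.2497]
contact_force: [-3.3, -0.5, 1.8]
tcp_pos: [0.5234, 0.1459, 0.2497]
contact_force: [-6.0, -0.4, 4.2]
```

Drawer is home (the seal is felt at TCP x≈0.5228). Next I retreat and look at the bar.

```bash
python3 -m inch '[0.04,0,0,0, 0.04,0,-0.02,0, 0,0.02,-0.055,0, 0,0.03,-0.05,0,0,0,0,0]'
python3 - <<'E'
from h import *
qs=["loop_bar","keeper_mount","latch_pivot","lever_tip","drawer_face"]
b,rb=look("top",qs);a,ra=look("side",qs)
for q in qs: print(q,ra[q],rb[q], np.round(tri([ray(a,ra[q][0][0]),ray(b,rb[q][0][0])]),4) if ra[q] and rb[q] else '')
v=np.hstack([cv2.resize(a["color"][110:200,290:390],(400,360),interpolation=2),cv2.resize(b["color"][155:245,380:480],(400,360),interpolation=2)]);cv2.imwrite('pics/v3.png',v)
E
```

```text
clock: 7.08
tcp_pos: [0.4479, 0.2019, 0.3788]
tool_rot: [[-1.0, 0.026, 0.011], [0.026, 1.0, 0.009], [-0.011, 0.009, -1.0]]
contact_force: [1.3, -1.4, -0.6]
opening: 1.0
finger_force: 0.0
loop_bar [([345.4, 140.7], 0.47)] [([424.2, 200.3], 0.57), ([429.3, 209.1], 0.55)] [0.5197 0.0397 0.1671]
keeper_mount [] [([424.4, 199.7], 0.79), ([430.0, 179.4], 0.58)] 
latch_pivot [([321.8, 150.0], 0.83), ([299.9, 267.1], 0.67)] [([427.2, 176.2], 0.76)] [0.5766 0.0254 0.13  ]
lever_tip [] [([428.8, 187.8], 0.78)] 
drawer_face [([337.7, 175.0], 0.96)] [([417.5, 204.0], 0.93)] [0.5265 0.032  0.0651]
```

View pics/v3.png

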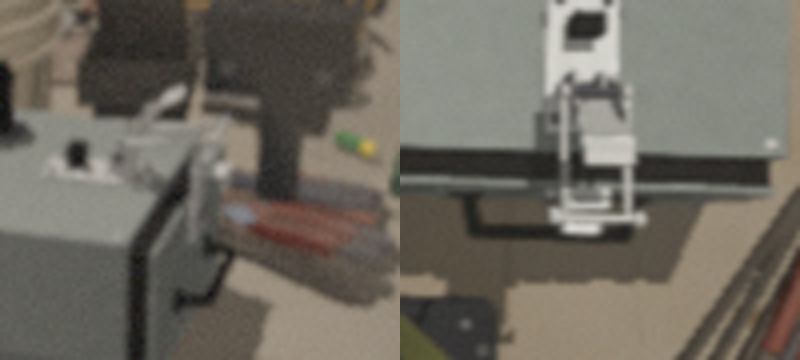

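Run:
```python
from h import *
b=arm.capture("top");a=arm.capture("side")
for p,q in [((345.5,152.5),(418.75,208.75)),((345,141),(440.5,209.75)),((345.3,147),(429.6,209.2))]:
    A=ray(a,p);B=ray(b,q);t=tri([A,B]);e=[np.linalg.norm(np.cross(t-o,d)) for o,d in (A,B)]
    print(np.round(t,4),np.round(e,4))
for z in(.15,.16,.17): print(onz(b,(429.6,209.2),z))
```

```text
[0.5107 0.0446 0.1372] [0.0037 0.0037]
[0.5136 0.0079 0.1552] [0.0019 0.0019]
[0.5122 0.0258 0.1451] [0.001 0.001]
[0.51310318 0.02715754 0.15      ]
[0.51295224 0.02961474 0.16      ]
[0.5128013  0.03207193 0.17      ]
```

```bash
python3 -m inch '[-0.022,-0.056,0,0,-0.022,-0.056,0,0,-0.021,-0.056,0,0,0,0,0,0,0,0,0,0]' 0.8 8
```

```text
clock: 8.4
tcp_pos: [0.506, 0.0287, 0.3747]
tool_rot: [[-1.0, 0.03, -0.0], [0.03, 1.0, 0.001], [0.0, 0.001, -1.0]]
contact_force: [-0.4, -0.1, 0.2]
opening: 0.797
finger_force: 0.0
```

```bash
python3 -m inch '[-0.007,0,0.02,0,0,0,0.02,0,0,0,0.021,0,0,0,0,0]'
python3 - <<'E'
from h import *
a,_=look("side");b,_=look("top")
v=np.hstack([cv2.resize(a["color"][100:190,290:390],(400,360),interpolation=2),cv2.resize(b["color"][155:245,380:480],(400,360),interpolation=2)]);cv2.imwrite('pics/v4.png',v)
E
```

```text
clock: 8.9
tcp_pos: [0.5123, 0.0301, 0.3128]
tool_rot: [[-1.0, 0.026, -0.003], [0.026, 1.0, 0.001], [0.003, 0.0, -1.0]]
contact_force: [-0.3, -0.4, 0.5]
opening: 0.8
finger_force: 0.0
```

View pics/v4.png

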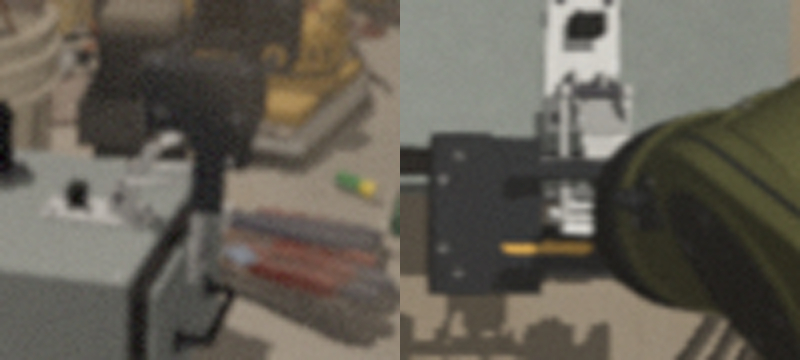

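```bash
cat >> h.py <<'E'
def proj(c,p):
    P=np.linalg.inv(np.array(c["pose"]));q=np.array(c["intrinsics"])@(P[:3,:3]@np.array(p)+P[:3,3]);return np.round(q[:2]/q[2],1)
E
python3 - <<'E'
from h import *
a=arm.capture("side")
for p in [(.512,.066,.147),(.512,.050,.15),(.512,.05,.16),(.512,.005,.15),(.512,.005,.16),(.506,.05,.155),(.518,.05,.155)]: print(p,proj(a,p))
E
```

```text
(0.512, 0.066, 0.147) [342.3 151.9]
(0.512, 0.05, 0.15) [343.4 148.5]
(0.512, 0.05, 0.16) [343.6 144.9]
(0.512, 0.005, 0.15) [346.4 142.5]
(0.512, 0.005, 0.16) [346.6 139. ]
(0.506, 0.05, 0.155) [345.8 146.9]
(0.518, 0.05, 0.155) [341.2 146.5]
```

```bash
python3 -m inch '[0,-0.001,-0.006,-0.004,0,0,0,0]' 0.6 8; python3 -m inch '[0,0,0,0,0,0,0,0,0,0,0,0,0,0,0,0]' 0.45 8
```

```text
clock: 9.3
tcp_pos: [0.5135, 0.027, 0.3208]
tool_rot: [[-1.0, 0.026, 0.002], [0.026, 1.0, 0.0], [-0.002, 0.0, -1.0]]
contact_force: [-0.6, -0.0, 0.7]
opening: 0.606
finger_force: 0.0
clock: 9.8
tcp_pos: [0.5131, 0.0286, 0.3198]
tool_rot: [[-1.0, 0.024, 0.001], [0.024, 1.0, 0.003], [-0.001, 0.003, -1.0]]
contact_force: [-1.2, 4.9, -0.0]
opening: 0.505
finger_force: 8.0
```

```bash
python3 -m inch '[0,0.0012,0,0,0,0,0,0]'|grep -E 'tcp|contact|opening'; python3 -m inch '[0,0,0.003,0,0,0,0.003,0,0,0,0,0]'|grep -E 'tcp|contact|opening'; python3 -m inch '[0,0,0.003,0,0,0,0.003,0,0,0,0,0]'|grep -E 'tcp|contact|opening'
```

```text
tcp_pos: [0.5132, 0.029, 0.3197]
contact_force: [-1.1, 4.8, 0.3]
opening: 0.507
tcp_pos: [0.513, 0.0291, 0.3135]
contact_force: [-0.3, 5.5, 0.1]
opening: 0.508
tcp_pos: [0.5132, 0.0291, 0.3076]
contact_force: [-0.4, 6.0, 0.1]
opening: 0.505
```

```bash
python3 -m inch '[0,0.003,0,0,0,0,0,0]'|grep -E 'tcp|contact|opening'; python3 -m inch '[0,0,0.003,0,0,0,0,0]'|grep -E 'tcp|contact|opening'
```

```text
tcp_pos: [0.5132, 0.0304, 0.3076]
contact_force: [-0.5, 0.7, 0.2]
opening: 0.506
tcp_pos: [0.5133, 0.0305, 0.3045]
contact_force: [-0.4, -1.0, 0.6]
opening: 0.508
```

```bash
for i in 1 ; do python3 -m inch '[0,0,0.002,0,0,0,0,0]'|grep -E 'tcp|contact'; python3 -m inch '[0,0,0.002,0,0,0,0,0]'|grep -E 'tcp|contact'; python3 -m inch '[0,0,0.002,0,0,0,0,0]'|grep -E 'tcp|contact'; done
```

```text
tcp_pos: [0.5133, 0.0307, 0.3026]
contact_force: [0.7, -1.3, 0.0]
tcp_pos: [0.5132, 0.0309, 0.3006]
contact_force: [-0.3, -2.8, 0.9]
tcp_pos: [0.5131, 0.031, 0.2985]
contact_force: [1.0, -4.0, 1.2]
```

```bash
python3 -m inch '[0,-0.001,0.001,0,0,0,0,0]'|grep -E 'tcp|contact'; python3 -m inch '[0,0,0.0015,0,0,0,0,0]'|grep -E 'tcp|contact'; python3 -m inch '[0,0,0.0015,0,0,0,0,0]'|grep -E 'tcp|contact'
```

```text
tcp_pos: [0.5132, 0.0306, 0.2977]
contact_force: [-0.4, -3.0, 0.8]
tcp_pos: [0.5132, 0.0306, 0.2967]
contact_force: [-1.0, -1.9, 5.9]
tcp_pos: [0.5133, 0.0306, 0.2955]
contact_force: [-0.5, -2.0, 8.0]
```

```bash
python3 -m inch '[0,0,-0.0025,0,0,0,0,0]'|grep -E 'tcp|contact'; python3 -m inch '[-0.002,0,0,0,0,0,0,0]'|grep -E 'tcp|contact';  python3 -m inch '[-0.0015,0,0,0,0,0,0,0]'|grep -E 'tcp|contact'
```

```text
tcp_pos: [0.5131, 0.0305, 0.2972]
contact_force: [0.1, -0.5, -0.2]
tcp_pos: [0.5142, 0.0305, 0.2966]
contact_force: [-3.5, -0.7, -0.9]
tcp_pos: [0.5165, 0.0303, 0.297]
contact_force: [-3.4, 1.6, -1.1]
```

```bash
python3 -m inch '[-0.0015,0,0,0,0,0,0,0]'|grep -E 'tcp|contact'; python3 -m inch '[-0.0015,0,0,0,0,0,0,0]'|grep -E 'tcp|contact'
```

```text
tcp_pos: [0.5185, 0.0302, 0.2973]
contact_force: [-3.9, -0.0, 0.1]
tcp_pos: [0.52, 0.0302, 0.2973]
contact_force: [-4.0, 0.8, -1.8]
```

```bash
python3 -m inch '[-0.0015,0,0,0,0,0,0,0]'|grep -E 'tcp|contact'; python3 -m inch '[-0.0015,0,0,0,0,0,0,0]'|grep -E 'tcp|contact'
```

```text
tcp_pos: [0.5214, 0.0301, 0.2972]
contact_force: [-4.0, 0.3, -0.9]
tcp_pos: [0.5226, 0.0301, 0.2971]
contact_force: [-4.8, -0.0, -1.4]
```

```bash
python3 -m inch '[-0.001,0,-0.001,0,0,0,0,0]'|grep -E 'tcp|contact'; python3 -m inch '[0,0,-0.001,0,0,0,0,0]'|grep -E 'tcp|contact'
```

```text
tcp_pos: [0.5231, 0.03, 0.2978]
contact_force: [-5.8, 1.3, -2.7]
tcp_pos: [0.5231, 0.03, 0.2985]
contact_force: [-5.5, 0.4, -8.4]
```

Upward motion is resisted 1–2 mm above the ledge contact, so the bar is under the lip and at the wall. I'll relax and release.

```bash
python3 -m inch '[0.0003,0,0.001,0,0,0,0,0]'|grep -E 'tcp|contact'; python3 -m inch '[0,0,0,0,0,0,0,0,0,0,0,0,0,0,0,0]' 0.75
python3 - <<'E'
from h import *
a,_=look("side",["loop_bar","keeper_mount"]);b,_=look("top")
print(_)
E
```

```text
tcp_pos: [0.523, 0.03, 0.2982]
contact_force: [-5.5, 1.3, -4.1]
clock: 15.8
tcp_pos: [0.5239, 0.03, 0.2985]
tool_rot: [[-1.0, 0.026, 0.001], [0.026, 1.0, 0.0], [-0.001, 0.0, -1.0]]
contact_force: [0.4, -0.1, 0.6]
opening: 0.747
finger_force: 0.0
{}
```

```bash
python3 -m inch '[0.002,0,-0.02,0,0.01,0,-0.04,0,0.03,0,-0.05,0,0.05,0.03,-0.01,0,0,0,0,0]'
python3 - <<'E'
from h import *
qs=["loop_bar","keeper_mount","latch_pivot","lever_tip"]
b,rb=look("top",qs);a,ra=look("side",qs)
for q in qs: print(q,ra[q],rb[q], np.round(tri([ray(a,ra[q][0][0]),ray(b,rb[q][0][0])]),4) if ra[q] and rb[q] else '')
v=np.hstack([cv2.resize(a["color"][110:200,290:390],(400,360),interpolation=2),cv2.resize(b["color"][155:245,380:480],(400,360),interpolation=2)]);cv2.imwrite('pics/v5.png',v)
E
```

```text
clock: 16.62
tcp_pos: [0.4293, 0.064, 0.4193]
tool_rot: [[-1.0, 0.021, -0.0], [0.021, 1.0, -0.0], [0.0, -0.0, -1.0]]
contact_force: [0.4, -0.4, -0.5]
opening: 0.751
finger_force: 0.0
loop_bar [([359.3, 277.0], 0.56), ([343.3, 147.4], 0.45)] [([426.4, 202.6], 0.51)] [ 0.5006 -0.0979 -0.3855]
keeper_mount [([339.3, 159.9], 0.6)] [([422.2, 202.8], 0.71)] [0.5257 0.0318 0.1095]
latch_pivot [([317.6, 150.8], 0.93)] [([425.8, 177.3], 0.73), ([433.9, 171.2], 0.43)] [0.5808 0.029  0.1283]
lever_tip [([318.6, 131.5], 0.66)] [([431.5, 175.4], 0.68)] [0.5788 0.0313 0.1829]
```

View pics/v5.png

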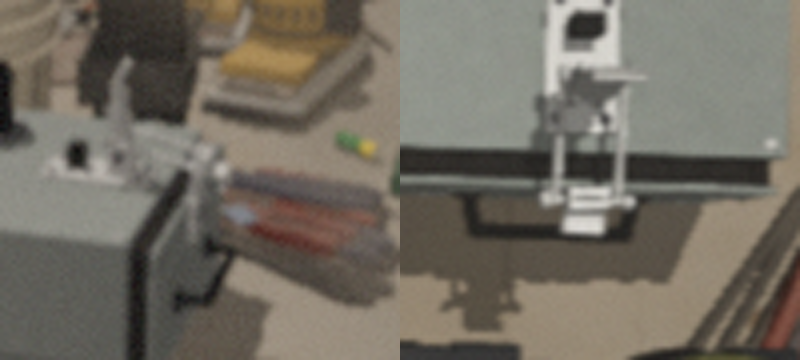

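The loop bar sits under the keeper lip and the lever is about upright. I'll shut the gripper and come down in front of the lever.

```bash
python3 -m inch '[-0.041,-0.011,0,-0.009,-0.041,-0.011,0,0,-0.036,-0.01,0.03,0,0,0,0.04,0,0,0,0,0]' 0 10;python3 -m inch '[0,0,0,0,0,0,0,0]'
```

```text
clock: 17.75
tcp_pos: [0.5486, 0.0275, 0.3456]
tool_rot: [[-1.0, 0.017, -0.007], [0.017, 1.0, -0.001], [0.007, -0.001, -1.0]]
contact_force: [-0.8, 0.9, 1.2]
opening: 0.206
finger_force: 0.0
clock: 18.0
tcp_pos: [0.5499, 0.0284, 0.3499]
tool_rot: [[-1.0, 0.016, 0.003], [0.016, 1.0, 0.001], [-0.003, 0.001, -1.0]]
contact_force: [-0.1, -0.6, 0.3]
opening: 0.004
finger_force: 0.0
```

```bash
python3 -m inch '[-0.007,0,0,0.014,-0.007,0,0,0,0,0,0,0]'|grep -E 'tcp|contact';python3 -m inch '[-0.006,0,0.001,0,-0.006,0,0,0,0,0,0,0]'|grep -E 'tcp|contact'
```

```text
tcp_pos: [0.5643, 0.0277, 0.3484]
contact_force: [-0.6, 0.3, 0.6]
tcp_pos: [0.5756, 0.0273, 0.3468]
contact_force: [-2.0, -0.2, 0.4]
```

```bash
python3 -m inch '[-0.0055,0.001,0.0005,0,-0.0055,0,0.001,0,0,0,0,0]'|grep -E 'tcp|contact';python3 -m inch '[-0.005,0,0.0025,0,-0.005,0,0.003,0,0,0,0,0]'|grep -E 'tcp|contact'
```

```text
tcp_pos: [0.5865, 0.0278, 0.3452]
contact_force: [-4.7, -0.7, -0.8]
tcp_pos: [0.5966, 0.0277, 0.3401]
contact_force: [-3.1, -0.1, 0.8]
```

Next come θ≈0.55 at (.6045,.3322) and 0.3 at (.6104,.3226).

```bash
python3 -m inch '[-0.004,0,0.004,0,-0.004,0,0.004,0,0,0,0,0]'|grep -E 'tcp|contact';python3 -m inch '[-0.003,0,0.005,0,-0.003,0,0.005,0,0,0,0,0]'|grep -E 'tcp|contact'
python3 - <<'E'
from h import *
qs=["lever_tip","latch_pivot"]
a,ra=look("side",qs);print(ra)
v=cv2.resize(a["color"][100:190,270:390],(640,480),interpolation=2);cv2.imwrite('pics/v6.png',v)
E
```

```text
tcp_pos: [0.6052, 0.0276, 0.3321]
contact_force: [-2.8, -0.4, -0.2]
tcp_pos: [0.6114, 0.0275, 0.3219]
contact_force: [0.5, 0.9, -0.6]
{'lever_tip': [([305.9, 140.1], 0.66)], 'latch_pivot': [([315.9, 148.7], 0.98)]}
```

View pics/v6.png

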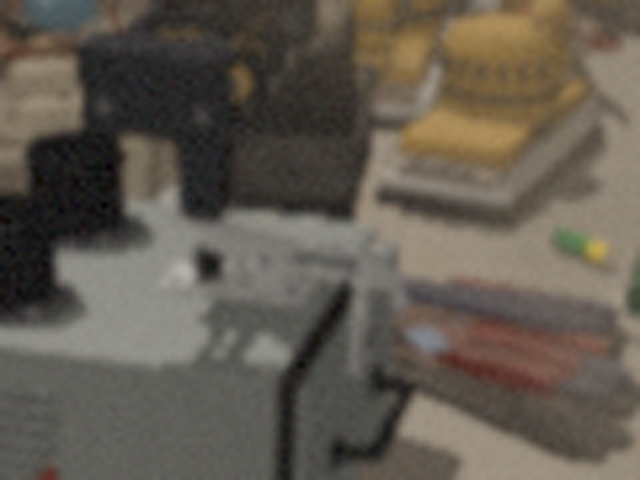

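```bash
python3 -m inch '[-0.001,0,0.003,0,0,0,0,0]'|grep -E 'tcp|contact';python3 -m inch '[-0.0005,0,0.002,0,0,0,0,0]'|grep -E 'tcp|contact';python3 -m inch '[-0.0005,0,0.002,0,0,0,0,0]'|grep -E 'tcp|contact'
```

```text
tcp_pos: [0.6117, 0.0272, 0.3191]
contact_force: [0.8, -0.4, 0.6]
tcp_pos: [0.612, 0.0272, 0.317]
contact_force: [0.0, -0.2, 0.4]
tcp_pos: [0.6125, 0.0272, 0.315]
contact_force: [-0.6, 0.4, 0.2]
```

```bash
python3 -m inch '[0,0,0.002,0,0,0,0,0]'|grep -E 'tcp|contact';python3 -m inch '[0,0,0.0015,0,0,0,0,0]'|grep -E 'tcp|contact';python3 -m inch '[0,0,0.0015,0,0,0,0,0]'|grep -E 'tcp|contact'
python3 - <<'E'
from h import *
qs=["lever_tip","latch_pivot","drawer_face"]
a,ra=look("side",qs);print(ra)
print([proj(a,(.5785+.047*np.cos(t),.029,.138+.047*np.sin(t))) for t in (0,.1,.2,.3,.5)])
E
```

```text
tcp_pos: [0.6125, 0.0272, 0.313]
contact_force: [0.4, 0.8, -0.4]
tcp_pos: [0.6125, 0.0272, 0.3116]
contact_force: [-0.6, 0.3, -0.8]
tcp_pos: [0.6125, 0.0272, 0.3101]
contact_force: [0.7, 0.3, -0.0]
{'lever_tip': [([303.5, 144.1], 0.68), ([334.6, 174.4], 0.55)], 'latch_pivot': [([318.5, 148.7], 0.8), ([301.5, 144.0], 0.7)], 'drawer_face': [([336.9, 178.4], 0.84)]}
[array([302.9, 145.8]), array([303. , 144.2]), array([303.2, 142.6]), array([303.6, 141. ]), array([304.9, 138. ])]
```

```bash
python3 -m inch '[0,0,0.001,0,0,0,0,0]'|grep -E 'tcp|contact';python3 -m inch '[0,0,0.001,0,0,0,0,0]'|grep -E 'tcp|contact'
```

```text
tcp_pos: [0.6126, 0.0272, 0.3099]
contact_force: [-1.6, -0.4, 5.1]
tcp_pos: [0.6125, 0.0273, 0.3098]
contact_force: [-4.2, -0.5, 10.8]
```

Firm contact is at tip height 144 mm, where the face of the flat lever should be. I'll lift off and check.

```bash
python3 -m inch '[0,0,-0.01,0,0,0,-0.04,0,0.03,0,-0.05,0,0.06,0,0,0,0.06,0.01,0,0]'; python3 -m inch '[0.04,0.03,0,0,0,0,0,0,0,0,0,0]'|grep -E 'clock|contact'
python3 - <<'E'
from h import *
qs=["lever_tip","loop_bar","latch_pivot"]
b,rb=look("top",qs);a,ra=look("side",qs);print(ra,rb)
v=np.hstack([cv2.resize(a["color"][110:200,290:390],(400,360),interpolation=2),cv2.resize(b["color"][145:235,380:480],(400,360),interpolation=2)]);cv2.imwrite('pics/v7.png',v)
E
```

```text
clock: 23.22
tcp_pos: [0.4615, 0.0414, 0.409]
tool_rot: [[-0.999, 0.033, 0.002], [0.033, 0.999, 0.0], [-0.002, 0.0, -1.0]]
contact_force: [0.3, 0.7, 0.1]
opening: 0.004
finger_force: 0.0
clock: 23.6
contact_force: [-0.0, -0.1, -0.5]
{'lever_tip': [([303.9, 142.0], 0.67)], 'loop_bar': [([340.2, 147.6], 0.46)], 'latch_pivot': [([317.7, 148.8], 0.83)]} {'lever_tip': [([427.0, 152.3], 0.95)], 'loop_bar': [([425.6, 201.6], 0.52)], 'latch_pivot': [([425.7, 178.2], 0.8)]}
```

View pics/v7.png

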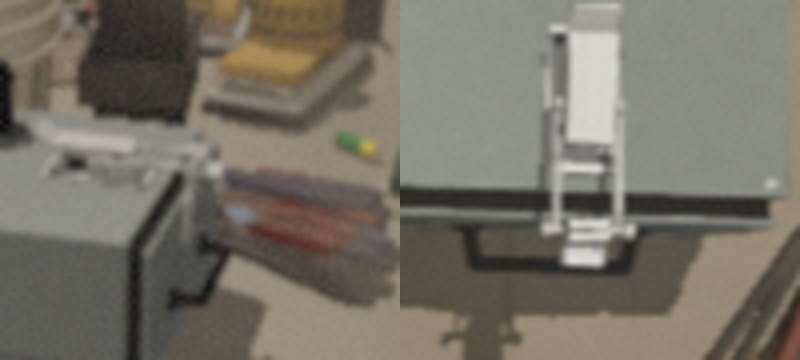

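The lever lies flat, the loop is still caught under the lip (bar at about top image (426,202)), and the drawer is drawn in. The robot is clear, so I'm handing in.

```bash
python3 -c "
from station import arm
print(arm.finish_job())"
```

```text
the job is handed in; nothing more can be done
None
```

I pushed the drawer home, hooked the loop under the keeper lip and let it go, pressed the lever flat over centre, and handed the job in at about 24 s; the hand-in call returned no verdict.

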